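# Release the brake through the guard window and start the engine stand

## Task

Start the engine test stand: reach down through the window of the yellow guard that lies over the red brake-release lever and press that lever fully down against its stop, without touching the guard; then come out and press the green button on the grey control box fully in and let it go. Do not press the green button before the brake is off, leave the black lever and the red button unpressed, and leave the tools, bottle, jar and small parts on the bench where they are; nothing is to be grasped or lifted.

Things in the scene. Friction and masses are not known exactly. Their poses are not given: they have to be found in the camera images.
- guard: Fixed yellow guard; origin on the bench under its centre, z up. Level frame plate 150 (x) by 270 (y) mm, 4 mm thick, top 150 mm above the bench, on wire sides that leave no other way in; base plate 170 by 290 mm. Two windows side by side, each 90 mm along x, 80 mm along y, centred at y = +65 and -65 mm; a lever lies under each, which one varies.
- engine: Fixed grey engine with an orange cover beside the guard on its +y side, 200 by 200 mm, 230 mm high; origin on the bench under its centre, 290 mm from the guard's centre.
- window_left (a point): Centre of the +y window, in the plane of the guard's top face; axes as the guard's.
- window_right (a point): Centre of the -y window, in the plane of the guard's top face; axes as the guard's.
- red_pad (a point): Centre of the top of the red lever's round pad (32 mm across, 12 mm thick), within 3 mm of the middle of its window seen from above. Up, it lies about 15 mm under the guard's top face; fully down about 35 mm. 55 mm from the lever's hinge, which lies level on the guard's +x side, so the pad moves almost straight down.
- red_lever (a joint): Red brake-release lever: 0 rad is up, grows as it is pressed down, 0.36 is fully down on its stop (brake off). Starts at 0 to 0.06. A stiff hinge: about 4 to 5 N on the pad moves it and it stays where it is left.
- black_pad (a point): Centre of the top of the black lever's pad; the same lever in black under the other window.
- black_lever (a joint): Black lever, same values as the red one; not to be pressed.
- control: Fixed grey control box, 100 (x) by 140 (y) by 60 mm high; origin on the bench under its centre. On its top two round buttons stand 70 mm apart along its y, a green one and a red one; which is where varies.
- go_top (a point): Centre of the top face of the green start button (32 mm across), about 84 mm above the bench, 10 mm above its black collar (48 mm across); it moves down with the button.
- go (a joint): Green button: 0 out, 0.006 m fully in; springs back; fully in takes about 5 N.
- stop_top (a point): Centre of the top face of the red stop button, the same in red.
- stop (a joint): Red button, same values; not to be pressed.
- pliers: pliers with yellow grips, 160 mm long, lying on the bench. It belongs to the bench and is left alone; origin at its underside.
- screwdriver: screwdriver with an orange grip, lying on the bench. It belongs to the bench and is left alone; origin at its underside.
- wrench: steel wrench, lying on the bench. It belongs to the bench and is left alone; origin at its underside.
- oil: yellow oil bottle with a black cap, 64 mm across, 170 mm high, standing. It belongs to the bench and is left alone; origin at its underside.
- jar: closed glass jar, 64 mm across, 75 mm high, standing. It belongs to the bench and is left alone; origin at its underside.
- socket: steel socket (tube), 34 mm across, 38 mm high, standing. It belongs to the bench and is left alone; origin at its underside.
- plug: white spark plug, 26 mm across, 56 mm high, standing. It belongs to the bench and is left alone; origin at its underside.

How it is judged:
By the outcome, as a careful person would: the job done as asked, in the order asked, and still so for the second after the job is handed in, with the robot touching nothing.
It also fails if it takes over 45 s, if anything falls off the work surface, if the arm or the gripper's body presses on something with over 40 N, if the wrist force passes 120 N, or if a joint passes its speed limit or range.

## Robot

A 6-joint arm with a two-finger parallel gripper is mounted at the origin on the work surface. World frame = base frame: x ahead of the robot, y to its left, z up, the work surface at z = 0. Lengths are in m, angles in rad, forces in N, time in s.
With the tool pointing down it reaches from about 0.3 to 0.775 m from the base axis. Payload 14.6 kg.
Tool frame: the origin (TCP) lies at the very end of the fingers, on their centre line; the grasp point (between the pads) lies 19 mm behind it; z points along the fingers, y is the direction in which the jaws open and shut (so a half turn about z gives the same grasp; the last joint's range is limited). The gripper opens to 85 mm and grips with 20 to 120 N. Pads are 22 mm wide; open, the fingers measure 114 mm over their backs; the gripper's body (76 mm by 85 mm) begins 54 mm behind the grasp point. The pads swing forward as they close: fully open they stand 13 mm farther back than shut.
Start: joints at [1.279, 0.3, 1.521, -0, 1.321, -0.067], TCP at [0.123, 0.536, 0.231] pointing down, gripper open.
Joint ranges: [-3.03, 3.03], [-0.79, 2.21], [0.23, 2.52], [-1.04, 4.18], [0, 3.07], [-2.55, 2.55]. Speed limits (rad/s): [2.22, 2.22, 2.57, 3.14, 3.14, 3.14].

## Interface

Orientations are given as a unit quaternion [w, x, y, z].
In Python, from cell import observe, camera, camera_model, ticket gives the robot as it stands.
- The arm moves only by the shell command python3 -m handwheel 'ROWS'. ROWS is JSON, a list of rows, each an object of numbers: "ax", "ay", "az": the turn, a rotation vector about the tool's x, y, z in degrees; "x", "y", "z": the shift along the tool's x, y, z in m; "claw": the gripper command: -1 is shut, 1 is fully open, values between are in proportion. In form: [{"ax": .., "ay": .., "az": .., "x": .., "y": .., "z": .., "claw": ..}, ...]. A call has 1 to 10 rows; each row is the pose to reach, as a shift and turn from the pose commanded when the call began, along the tool's axes at that moment; what a row does not reach only later rows make up. A row lasts 1/10 s, in which the tool goes at most 50 mm and 8.59 degrees, less where a joint would pass 70% of its speed; a pose out of reach is approached as far as the arm can. A call with a gripper value outside its range is refused whole. The fingers move at their own pace and stop on an object; the grip force is fixed at half the most. Time passes only in rows, so rows that repeat a pose let the fingers close. It gives the time, the measured TCP pose, the force and the opening at its end, in the units of the state.
- observe(): the state, without advancing time (a new reading comes with each control period).
- camera(name): name is "scene" or "side" or "wrist"; returns (picture, depth): 420x560x3 uint8, red, green, blue; 420x560 float32, m along the optical axis (not along the pixel's ray), 0 where there is no reading.
- camera_model(name): a dict with "intrinsics" (3x3 intrinsics, pixels), "world_from_camera" (4x4, takes a point from camera to world coordinates). Camera axes: x right, y down, z forward; pixel columns grow to the right and rows downward; lengths in m; the calibration is good to about 2 mm. A picture is of the moment at which its call begins: read the wrist's pose just before it. camera_model takes no time and is no camera call; for the wrist camera it gives the pose at the moment of the call.
- ticket.job_done(): hands the job in, once; it reports no verdict.
The state is a dict: "time_s": time; "qpos": joint angles; "joint_velocities": joint speeds; "joint_torque": joint torques, N m; "position": TCP position; "tcp_rot": TCP orientation; "contact_force": force on the tool from outside, world axes, zero at the start; "torque": the same for the moment, N m; "width": finger opening in m.
Only numpy, scipy, OpenCV 4.12 (cv2) and the standard library are available. Lean on these libraries where they do the work, as an engineer would, in place of code of your own. Each camera call takes 0.05 s, during which the arm holds its last target.

## Working session

There is one attempt and no reset: what is moved stays moved. The work goes in short steps, Python scripts to look and compute and a shell command to move; the robot and the scene stay as the last step left them, time stands still between calls to the robot, and variables do not carry over. Pictures are saved under pics/ and viewed, and the job is handed in when it is done.

```bash
mkdir -p pics; ls
python3 - <<'E'
from cell import observe,camera,camera_model
import cv2,numpy as np
print(observe())
for n in["scene","side","wrist"]:
    m=camera_model(n); p,d=camera(n)
    cv2.imwrite(f"pics/{n}0.png",p[:,:,::-1]); np.savez(f"pics/{n}0.npz",p=p,d=d,K=m["intrinsics"],T=m["world_from_camera"])
    print(n,m)
E
```

```text
pics
{'time_s': 0.0, 'qpos': array([ 1.27938911e+00,  3.00482962e-01,  1.52158542e+00, -1.63865666e-05,
        1.32069691e+00, -6.65675973e-02]), 'joint_velocities': array([-0.00164878,  0.00026084, -0.00063913,  0.00052651,  0.00084888,
        0.00010561]), 'joint_torque': array([-5.51064022e-04, -5.43503737e+01, -3.61786473e+01, -1.66113277e-04,
        4.25068007e-03, -3.34404172e-05]), 'position': array([0.1225443 , 0.53593388, 0.23071297]), 'tcp_rot': array([-9.65737735e-05,  1.12181120e-01,  9.93687603e-01, -5.78364664e-04]), 'contact_force': array([-0.64118234, -0.66935431, -0.41378047]), 'torque': array([ 0.00900558, -0.02869809,  0.01845424]), 'width': 0.08574784773386661}
scene {'intrinsics': array([[458.23820718,   0.        , 284.16009884],
       [  0.        , 458.23820718, 211.26148815],
       [  0.        ,   0.        ,   1.        ]]), 'world_from_camera': array([[ 0.76227937,  0.40720696, -0.50310302,  1.06739937],
       [ 0.64687955, -0.45307557,  0.613408  , -0.59270932],
       [ 0.02184032, -0.79303532, -0.60878401,  0.70883272],
       [ 0.        ,  0.   
[... 220 characters left out ...]
om_camera': array([[ 0.74584204, -0.44442516,  0.49619142,  0.05816006],
       [-0.665939  , -0.51497492,  0.53974631, -0.52957671],
       [ 0.0156493 , -0.73299871, -0.68004999,  0.79301725],
       [ 0.        ,  0.        ,  0.        ,  1.        ]])}
wrist {'intrinsics': array([[306.5812571 ,   0.        , 282.50935981],
       [  0.        , 306.5812571 , 204.33285518],
       [  0.        ,   0.        ,   1.        ]]), 'world_from_camera': array([[ 0.22276081,  0.93016691,  0.29183411,  0.04771217],
       [ 0.97487236, -0.21216959, -0.06788181,  0.55325843],
       [-0.00122309,  0.29962242, -0.95405708,  0.37314616],
       [ 0.        ,  0.        ,  0.        ,  1.        ]])}
```

View pics/scene0.png

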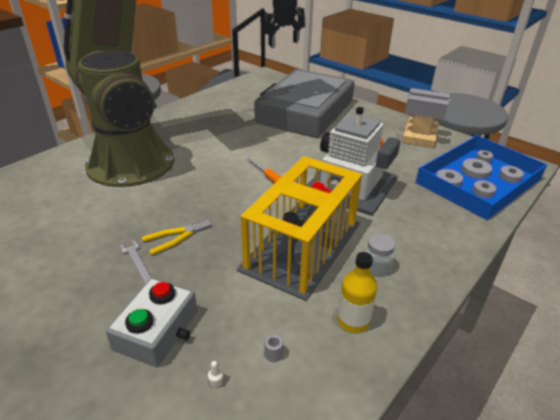

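View pics/side0.png

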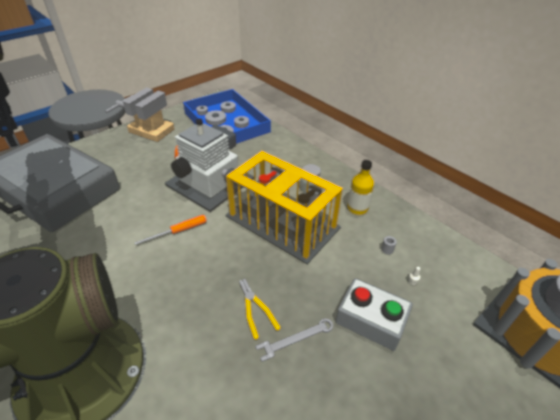

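View pics/wrist0.png

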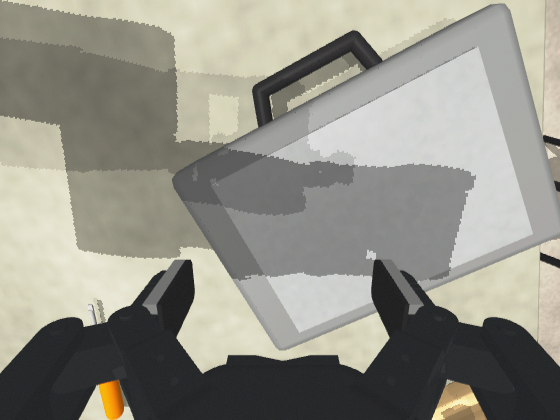

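The scene shows the guard with the red pad in the window next to the engine (scene px 318,187; side px 268,178). The black pad is in the other window. The green button is at scene px 139,320 and side px 393,309, and the red button is next to it at scene px 161,292. Next I'll measure these.

```bash
cat > h.py <<'E'
import numpy as np,cv2
def load(f):
    z=np.load(f); p,d,K,T=z["p"],z["d"],z["K"],z["T"]
    v,u=np.mgrid[:d.shape[0],:d.shape[1]]
    P=np.stack([(u-K[0,2])/K[0,0]*d,(v-K[1,2])/K[1,1]*d,d],-1)@T[:3,:3].T+T[:3,3]
    hsv=cv2.cvtColor(p,cv2.COLOR_RGB2HSV)
    return p,d,P,hsv
def masks(P,hsv,d):
    h,s,v=[hsv[...,i].astype(int) for i in range(3)]; z=P[...,2]; ok=d>0
    return dict(plate=ok&(h>18)&(h<32)&(s>150)&(abs(z-.15)<.006)&(P[...,0]>.25),
      green=ok&(h>45)&(h<80)&(s>120)&(abs(z-.084)<.008),
      redb=ok&((h<8)|(h>172))&(s>150)&(abs(z-.084)<.008),
      redpad=ok&((h<8)|(h>172))&(s>150)&(z>.1)&(z<.145)&(P[...,0]>.25))
E
python3 - <<'E'
from h import *
for n in["scene","side"]:
    p,d,P,hsv=load(f"pics/{n}0.npz"); M=masks(P,hsv,d)
    for k,m in M.items():
        q=P[m]
        if len(q)<5: print(n,k,len(q)); continue
        r=cv2.minAreaRect((q[:,:2]*1000).astype(np.float32))
        print(n,k,len(q),np.median(q,0).round(4),"rect",np.round(r[0],1),np.round(r[1],1),round(r[2],1))
        if k=="plate": print(cv2.boxPoints(r).round(0).tolist())
E
```

```text
scene plate 3773 [0.6101 0.0326 0.149 ] rect [659.9  51.2] [274.7 292.8] 10.7
[[498.0, 169.0], [552.0, -118.0], [822.0, -67.0], [768.0, 221.0]]
scene green 231 [ 0.5556 -0.3553  0.0824] rect [ 553.9 -354.8] [30.2 28.1] 42.1
scene redb 204 [ 0.5331 -0.2893  0.0824] rect [556.9 -65.2] [478.9  29.9] 83.3
scene redpad 95 [0.5892 0.1149 0.131 ] rect [591.9 113.6] [44.2 24.8] 4.2
side plate 2661 [0.5895 0.0405 0.1482] rect [650.5  52.2] [258.4 289.9] 11.1
[[496.0, 169.0], [552.0, -115.0], [805.0, -65.0], [749.0, 219.0]]
side green 153 [ 0.5484 -0.3527  0.0815] rect [ 549.9 -352.1] [28.2 29.2] 0.5
side redb 139 [ 0.5255 -0.2869  0.0812] rect [ 527.4 -286.7] [27.9 29.8] 65.6
side redpad 105 [0.5884 0.1143 0.1294] rect [600.3 117.7] [62.3 26.7] 24.8
```

```bash
cat >> h.py <<'E'
from scipy.optimize import minimize
def fit_guard(q):
    # q: Nx2 plate points (m). template in guard frame; maximise inside-count via signed distance
    def sd(l):
        box=lambda c,h:(lambda e:np.linalg.norm(np.maximum(e,0),axis=1)+np.minimum(e.max(1),0))(np.abs(l-c)-h)
        o=box(np.array([0,0]),np.array([.075,.135]))
        w=np.minimum(box(np.array([0,.065]),np.array([.045,.04])),box(np.array([0,-.065]),np.array([.045,.04])))
        return np.maximum(o,-w)
    def c(a):
        R=np.array([[np.cos(a[2]),-np.sin(a[2])],[np.sin(a[2]),np.cos(a[2])]])
        return np.mean(np.minimum(np.maximum(sd((q-a[:2])@R),0),.02))*1000
    best=None
    for y0 in(.03,.05,.07):
        r=minimize(c,[.60,y0,np.radians(11)],method="Nelder-Mead",options=dict(initial_simplex=[[.60,y0,.19],[.62,y0,.19],[.60,y0+.02,.19],[.60,y0,.25]],xatol=1e-5,fatol=1e-6))
        if best is None or r.fun<best.fun: best=r
    return best
E
python3 - <<'E'
from h import *
for n in["scene","side"]:
    p,d,P,hsv=load(f"pics/{n}0.npz"); m=masks(P,hsv,d)["plate"]
    k,l,st,_=cv2.connectedComponentsWithStats(m.astype(np.uint8)); i=1+st[1:,4].argmax()
    q=P[l==i]; r=fit_guard(q[:,:2]); print(n,len(q),r.x.round(4),np.degrees(r.x[2]),r.fun,np.median(q[:,2]))
    a=r.x[2]; print(" winL",r.x[:2]+.065*np.array([-np.sin(a),np.cos(a)])," winR",r.x[:2]-.065*np.array([-np.sin(a),np.cos(a)]))
E
```

```text
scene 3720 [0.5985 0.048  0.1902] 10.899381287744232 0.025084496444192663 0.14898455999397908
 winL [0.58625386 0.1118055 ]  winR [ 0.61083489 -0.0158494 ]
side 2644 [0.5967 0.0507 0.1905] 10.915183014035525 0.02767974064709469 0.1481831912622984
 winL [0.58443231 0.11448002]  winR [ 0.60904855 -0.01316809]
```

```bash
python3 -m handwheel '[{"z":-0.05,"claw":-1},{"z":-0.1,"claw":-1},{"z":-0.15,"claw":-1},{"z":-0.15,"x":-0.04,"y":-0.022,"claw":-1},{"z":-0.15,"x":-0.08,"y":-0.045,"claw":-1},{"z":-0.15,"x":-0.12,"y":-0.068,"claw":-1},{"z":-0.15,"x":-0.16,"y":-0.09,"claw":-1},{"z":-0.15,"x":-0.20,"y":-0.113,"claw":-1},{"z":-0.15,"x":-0.24,"y":-0.136,"claw":-1},{"z":-0.15,"x":-0.28,"y":-0.158,"claw":-1}]'
```

```text
$[0]: bad value
```

```bash
python3 -m handwheel '[{"x":-0.04,"y":-0.023,"az":-4,"claw":-1},{"x":-0.08,"y":-0.045,"az":-8,"claw":-1},{"x":-0.12,"y":-0.068,"az":-12,"claw":-1},{"x":-0.16,"y":-0.09,"az":-16,"claw":-1},{"x":-0.20,"y":-0.113,"az":-20,"claw":-1},{"x":-0.24,"y":-0.136,"az":-24,"claw":-1},{"x":-0.266,"y":-0.151,"az":-24,"z":0.02,"claw":-1},{"x":-0.266,"y":-0.151,"az":-24,"z":0.05,"claw":-1},{"x":-0.266,"y":-0.151,"az":-24,"z":0.05,"claw":-1}]'
python3 - <<'E'
from cell import observe,camera,camera_model
import cv2,numpy as np
o=observe();print(o["time_s"],o["position"],o["tcp_rot"],o["contact_force"],o["width"])
for n in["scene","side","wrist"]:
    m=camera_model(n); p,d=camera(n)
    cv2.imwrite(f"pics/{n}1.png",p[:,:,::-1]); np.savez(f"pics/{n}1.npz",p=p,d=d,K=m["intrinsics"],T=m["world_from_camera"])
from h import *
p,d,P,hsv=load("pics/wrist1.npz"); M=masks(P,hsv,d); m=M["plate"]
k,l,st,_=cv2.connectedComponentsWithStats(m.astype(np.uint8)); i=1+st[1:,4].argmax()
q=P[l==i]; r=fit_guard(q[:,:2]); print(len(q),r.x.round(4),np.degrees(r.x[2]),r.fun,np.median(q[:,2]))
a=r.x[2]; print(" winL",r.x[:2]+.065*np.array([-np.sin(a),np.cos(a)]))
q=P[M["redpad"]]; print(len(q),np.median(q,0) if len(q) else 0)
E
```

```text
0.15 [0.12256789 0.53598843 0.23086245] [-7.83022809e-05  1.12170506e-01  9.93688881e-01 -4.24191393e-04] [ 0.16083638 -0.1129005   0.43983092] 0.0851411877941876$[0]: bad value
Traceback (most recent call last):
ValueError: attempt to get argmax of an empty sequence
```

Refused, and nothing moved. Most likely every key has to be present in each row, so I'll spell them all out.

```bash
python3 -m handwheel '[{"ax":0,"ay":0,"az":0,"x":0,"y":0,"z":-0.05,"claw":-1}]'
```

```text
time_s: 0.4
position: [0.1221, 0.5344, 0.2761]
tcp_rot: [-0.001, 0.112, 0.994, -0.005]
contact_force: [0.9, 1.2, -0.0]
width: 0.0733
```

```bash
python3 -m handwheel '[{"ax":0,"ay":0,"az":0,"x":0,"y":0,"z":-0.05,"claw":-1},{"ax":0,"ay":0,"az":0,"x":0,"y":0,"z":-0.1,"claw":-1},{"ax":0,"ay":0,"az":0,"x":-0.04,"y":-0.022,"z":-0.1,"claw":-1},{"ax":0,"ay":0,"az":0,"x":-0.08,"y":-0.045,"z":-0.1,"claw":-1},{"ax":0,"ay":0,"az":0,"x":-0.12,"y":-0.068,"z":-0.1,"claw":-1},{"ax":0,"ay":0,"az":0,"x":-0.16,"y":-0.09,"z":-0.1,"claw":-1},{"ax":0,"ay":0,"az":0,"x":-0.2,"y":-0.113,"z":-0.1,"claw":-1},{"ax":0,"ay":0,"az":0,"x":-0.24,"y":-0.136,"z":-0.1,"claw":-1},{"ax":0,"ay":0,"az":0,"x":-0.28,"y":-0.158,"z":-0.1,"claw":-1}]'
```

```text
time_s: 1.3
position: [0.3614, 0.3181, 0.3815]
tcp_rot: [0.0, 0.112, 0.994, 0.0]
contact_force: [-0.3, 0.7, 0.4]
width: 0.0002
```

```bash
python3 -m handwheel '[{"ax":0,"ay":0,"az":-4,"x":-0.04,"y":-0.023,"z":0,"claw":-1},{"ax":0,"ay":0,"az":-8,"x":-0.08,"y":-0.045,"z":0,"claw":-1},{"ax":0,"ay":0,"az":-12,"x":-0.12,"y":-0.068,"z":0,"claw":-1},{"ax":0,"ay":0,"az":-16,"x":-0.16,"y":-0.09,"z":0,"claw":-1},{"ax":0,"ay":0,"az":-20,"x":-0.2,"y":-0.113,"z":0,"claw":-1},{"ax":0,"ay":0,"az":-24,"x":-0.24,"y":-0.136,"z":0,"claw":-1},{"ax":0,"ay":0,"az":-24,"x":-0.266,"y":-0.151,"z":0.02,"claw":-1},{"ax":0,"ay":0,"az":-24,"x":-0.266,"y":-0.151,"z":0.05,"claw":-1},{"ax":0,"ay":0,"az":-24,"x":-0.266,"y":-0.151,"z":0.05,"claw":-1},{"ax":0,"ay":0,"az":-24,"x":-0.266,"y":-0.151,"z":0.05,"claw":-1}]'
cat > look.py <<'E'
import sys
from cell import observe,camera,camera_model
from h import *
k=sys.argv[1]
o=observe();print(o["time_s"],o["position"].round(4),o["tcp_rot"].round(4),o["contact_force"].round(1),o["width"])
for n in sys.argv[2:]:
    m=camera_model(n); p,d=camera(n)
    cv2.imwrite(f"pics/{n}{k}.png",p[:,:,::-1]); np.savez(f"pics/{n}{k}.npz",p=p,d=d,K=m["intrinsics"],T=m["world_from_camera"])
E
python3 look.py 2 scene side wrist
python3 - <<'E'
from h import *
p,d,P,hsv=load("pics/wrist2.npz"); M=masks(P,hsv,d); m=M["plate"]
k,l,st,_=cv2.connectedComponentsWithStats(m.astype(np.uint8)); i=1+st[1:,4].argmax()
q=P[l==i]; r=fit_guard(q[:,:2]); print(len(q),r.x.round(4),np.degrees(r.x[2]),r.fun,np.median(q[:,2]))
a=r.x[2]; print(" winL",r.x[:2]+.065*np.array([-np.sin(a),np.cos(a)]))
q=P[M["redpad"]]; print(len(q),np.median(q,0) if len(q) else 0)
E
```

```text
time_s: 2.3
position: [0.5858, 0.1135, 0.3321]
tcp_rot: [-0.0, -0.097, 0.995, 0.0]
contact_force: [0.2, -0.2, 0.7]
width: -0.0002
2.3 [0.5858 0.1135 0.3321] [-0.     -0.097   0.9953  0.    ] [ 0.2 -0.2  0.7] -0.00019530212759784178
22034 [0.5983 0.0493 0.1906] 10.921871827124846 0.0018351679684335733 0.14988612637035265
 winL [0.58595174 0.11312012]
876 [0.59162384 0.11585795 0.13133574]
```

View pics/wrist2.png

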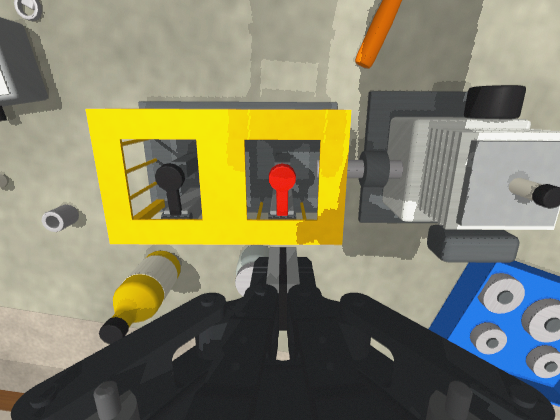

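View pics/scene2.png

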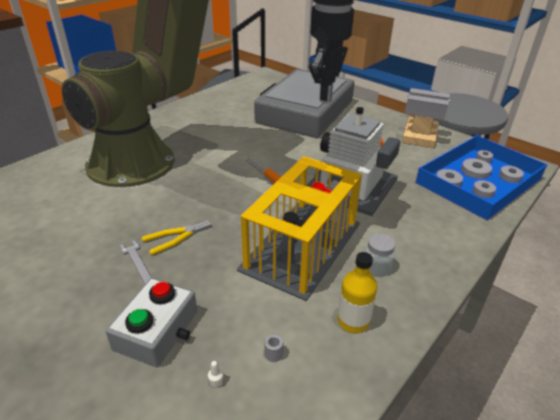

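The wrist view shows the red pad at px (282,178), in the middle of the window by the engine, and the black lever in the other window. The guard fit has window_left at (0.586, 0.113). Before going down I'll measure how wide the closed gripper is at each height, and how close the engine is.

Run:
```python
from h import *
g=np.array([.5983,.0493]);a=.1906;R=np.array([[np.cos(a),-np.sin(a)],[np.sin(a),np.cos(a)]])
tcp=np.array([.5858,.1135,.3321])
for n in["scene","side","wrist"]:
    p,d,P,hsv=load(f"pics/{n}2.npz")
    q=P[d>0]; l=(q[:,:2]-tcp[:2])@R; h=q[:,2]-tcp[2]
    print(n)
    if 1:
      for lo in np.arange(-.005,.13,.01):
        m=(h>lo)&(h<lo+.01)&(np.abs(l)<.12).all(1)
        if m.sum()>3: print(f"{lo:.3f}",m.sum(),"x",np.round(np.percentile(l[m,0],[1,99]),3),"y",np.round(np.percentile(l[m,1],[1,99]),3))
# engine nearest points
p,d,P,hsv=load("pics/wrist2.npz"); q=P[d>0]; l=(q[:,:2]-g)@R
for lo in np.arange(.06,.26,.02):
    m=(q[:,2]>lo)&(q[:,2]<lo+.02)&(l[:,1]>.145)&(abs(l[:,0])<.12); 
    if m.sum()>5: print(f"eng z{lo:.2f}",m.sum(),np.percentile(l[m,1],1).round(3)-.065)
```

```text
scene
-0.005 24 x [-0.011  0.011] y [-0.009  0.002]
0.005 57 x [-0.009  0.011] y [-0.015  0.007]
0.015 68 x [-0.009  0.011] y [-0.016  0.005]
0.025 62 x [-0.011  0.011] y [-0.015  0.007]
0.035 41 x [-0.01   0.014] y [-0.024  0.019]
0.045 128 x [-0.012  0.013] y [-0.038  0.035]
0.055 101 x [-0.011  0.016] y [-0.046  0.042]
0.065 150 x [-0.011  0.017] y [-0.053  0.049]
0.075 167 x [-0.01   0.017] y [-0.061  0.054]
0.085 217 x [-0.012  0.019] y [-0.063  0.057]
0.095 183 x [-0.007  0.02 ] y [-0.053  0.032]
0.105 163 x [-0.009  0.019] y [-0.043  0.034]
0.115 98 x [-0.009  0.012] y [-0.04   0.003]
0.125 192 x [-0.028  0.037] y [-0.04   0.002]
side
-0.005 11 x [-0.012  0.006] y [-0.005  0.006]
0.005 44 x [-0.013  0.007] y [-0.012  0.017]
0.015 50 x [-0.013  0.005] y [-0.013  0.016]
0.025 49 x [-0.012  0.006] y [-0.013  0.015]
0.035 44 x [-0.015 -0.005] y [-0.015  0.024]
0.045 113 x [-0.015  0.009] y [-0.034  0.034]
0.055 124 x [-0.017  0.013] y [-0.042  0.045]
0.065 153 x [-0.019  0.015] y [-0.048  0.053]
0.075 166 x [-0.019  0.006] y [-0.058  0.058]
0.085 222 x [-0.021  0.012] y [-0.06   0
[... 230 characters left out ...]
6  0.005]
0.005 427 x [-0.012 -0.006] y [-0.013  0.013]
0.015 641 x [-0.012 -0.006] y [-0.013  0.014]
0.025 668 x [-0.012 -0.006] y [-0.013  0.014]
0.035 993 x [-0.014  0.01 ] y [-0.019  0.02 ]
0.045 3469 x [-0.014  0.009] y [-0.033  0.035]
0.055 6495 x [-0.013  0.008] y [-0.04  0.04]
0.065 7820 x [-0.018  0.008] y [-0.048  0.049]
0.075 11966 x [-0.018  0.007] y [-0.056  0.057]
0.085 14458 x [-0.02  -0.004] y [-0.06  0.06]
0.095 2879 x [-0.021 -0.017] y [-0.018  0.019]
eng z0.06 632 0.09
eng z0.08 2263 0.08499999999999999
eng z0.10 3865 0.156
eng z0.12 2812 0.172
eng z0.14 2881 0.172
eng z0.16 3205 0.172
eng z0.18 7055 0.182
eng z0.20 294 0.21999999999999997
eng z0.22 468 0.21899999999999997
```

Run:
```python
import cv2
p=cv2.imread("pics/scene2.png")[0:140,250:420]; cv2.imwrite("pics/c1.png",cv2.resize(p,None,fx=4,fy=4))
```

```text
(no output)
```

View pics/c1.png

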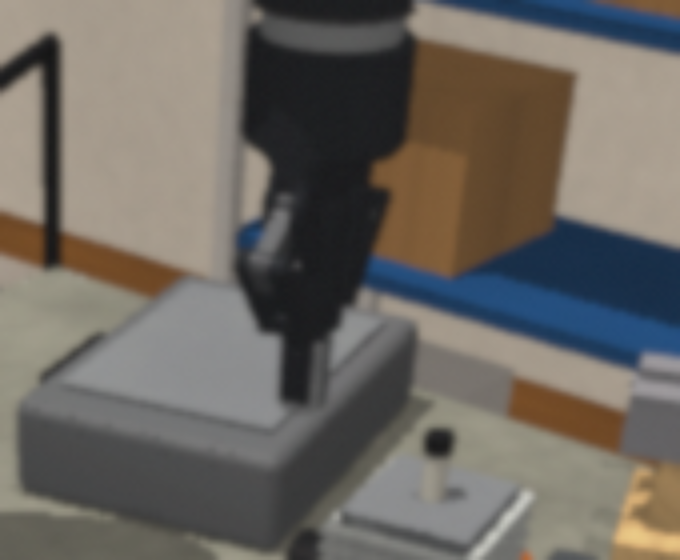

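The fingers are within ±20 mm where they pass the plate at full depth, against a ±40 mm half-window, and the engine is well clear. Going down.

```bash
python3 -m handwheel '[{"ax":0,"ay":0,"az":0,"x":0,"y":0,"z":0.05,"claw":-1},{"ax":0,"ay":0,"az":0,"x":0,"y":0,"z":0.1,"claw":-1},{"ax":0,"ay":0,"az":0,"x":0,"y":0,"z":0.15,"claw":-1},{"ax":0,"ay":0,"az":0,"x":0,"y":0,"z":0.18,"claw":-1},{"ax":0,"ay":0,"az":0,"x":0,"y":0,"z":0.19,"claw":-1},{"ax":0,"ay":0,"az":0,"x":0,"y":0,"z":0.19,"claw":-1}]'; python3 look.py 3 wrist scene
```

```text
time_s: 3.05
position: [0.5861, 0.1135, 0.1417]
tcp_rot: [-0.0, -0.097, 0.995, 0.0]
contact_force: [0.2, 0.1, 1.3]
width: 0.0002
3.05 [0.5861 0.1135 0.1417] [-1.000e-04 -9.710e-02  9.953e-01  0.000e+00] [0.2 0.1 1.3] 0.0002327626564079852
```

View pics/wrist3.png

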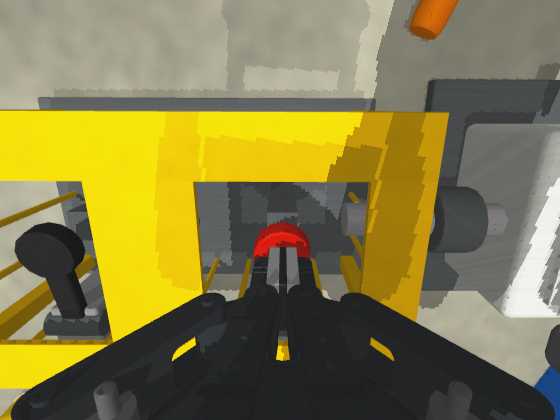

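The fingers are centred over the red pad (px 282,245) and well clear of the window edges. Now I'll press in small steps and watch the force.

```bash
python3 -m handwheel '[{"ax":0,"ay":0,"az":0,"x":0,"y":0,"z":0.005,"claw":-1},{"ax":0,"ay":0,"az":0,"x":0,"y":0,"z":0.01,"claw":-1},{"ax":0,"ay":0,"az":0,"x":0,"y":0,"z":0.015,"claw":-1},{"ax":0,"ay":0,"az":0,"x":0,"y":0,"z":0.02,"claw":-1},{"ax":0,"ay":0,"az":0,"x":0,"y":0,"z":0.023,"claw":-1},{"ax":0,"ay":0,"az":0,"x":0,"y":0,"z":0.023,"claw":-1}]'
```

```text
time_s: 3.75
position: [0.5859, 0.1132, 0.1178]
tcp_rot: [-0.0, -0.097, 0.995, -0.0]
contact_force: [-0.4, -1.0, -0.1]
width: -0.0005
```

```bash
python3 -m handwheel '[{"ax":0,"ay":0,"az":0,"x":0,"y":0,"z":0.002,"claw":-1},{"ax":0,"ay":0,"az":0,"x":0,"y":0,"z":0.003,"claw":-1},{"ax":0,"ay":0,"az":0,"x":0,"y":0,"z":0.003,"claw":-1}]'; python3 look.py 4 scene side wrist
```

```text
time_s: 4.05
position: [0.5862, 0.1133, 0.1161]
tcp_rot: [0.0, -0.097, 0.995, 0.0]
contact_force: [-4.4, -0.9, 9.7]
width: 0.0001
4.05 [0.5862 0.1133 0.1161] [ 4.000e-04 -9.690e-02  9.953e-01  0.000e+00] [-4.4 -0.9  9.7] 5.15293616111517e-05
```

View pics/wrist4.png

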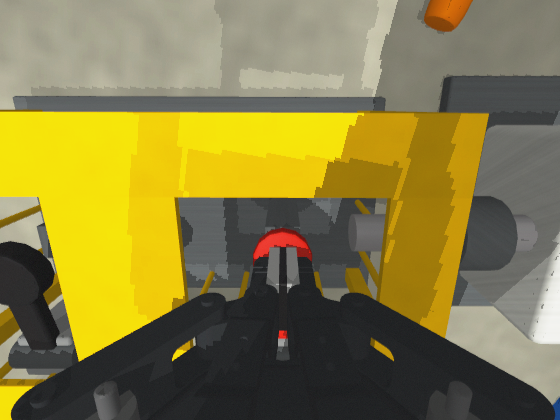

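```bash
python3 -m handwheel '[{"ax":0,"ay":0,"az":0,"x":0,"y":0,"z":0.002,"claw":-1},{"ax":0,"ay":0,"az":0,"x":0,"y":0,"z":0.002,"claw":-1},{"ax":0,"ay":0,"az":0,"x":0,"y":0,"z":0.002,"claw":-1}]'
```

```text
time_s: 4.5
position: [0.5864, 0.1133, 0.1156]
tcp_rot: [0.001, -0.097, 0.995, -0.0]
contact_force: [-11.6, -1.0, 23.5]
width: -0.0001
```

At the stop: z is 0.1156, 2 mm of extra command moved it only 0.5 mm, and the force is 23 N. The sideways force matches the tilt of the pad. Coming out straight up.

```bash
python3 -m handwheel '[{"ax":0,"ay":0,"az":0,"x":0,"y":0,"z":-0.01,"claw":-1},{"ax":0,"ay":0,"az":0,"x":0,"y":0,"z":-0.05,"claw":-1},{"ax":0,"ay":0,"az":0,"x":0,"y":0,"z":-0.1,"claw":-1},{"ax":0,"ay":0,"az":0,"x":0,"y":0,"z":-0.15,"claw":-1},{"ax":0,"ay":0,"az":0,"x":0,"y":0,"z":-0.2,"claw":-1},{"ax":0,"ay":0,"az":0,"x":0,"y":0,"z":-0.22,"claw":-1},{"ax":0,"ay":0,"az":0,"x":0,"y":0,"z":-0.22,"claw":-1}]'; python3 look.py 5 scene side wrist
python3 - <<'E'
from h import *
g=np.array([.5983,.0493]);a=.1906;R=np.array([[np.cos(a),-np.sin(a)],[np.sin(a),np.cos(a)]])
for k in(2,5):
    p,d,P,hsv=load(f"pics/wrist{k}.npz"); h,s=hsv[...,0],hsv[...,1]
    m=(d>0)&((h<8)|(h>172))&(s>150)&(P[...,2]>.08)&(P[...,2]<.145)&(np.linalg.norm(P[...,:2]-[.586,.113],axis=2)<.05)
    q=P[m]; l=(q[:,:2]-g)@R-[0,.065]
    for lo in np.arange(-.02,.05,.008):
        t=(l[:,0]>lo)&(l[:,0]<lo+.008)
        if t.sum(): print(k,round(lo+.004,3),t.sum(),np.median(q[t,2]).round(4),np.round([l[t,1].min(),l[t,1].max()],3))
E
```

```text
time_s: 5.2
position: [0.5866, 0.1133, 0.3369]
tcp_rot: [0.003, -0.097, 0.995, 0.0]
contact_force: [0.3, 0.2, -0.1]
width: -0.0002
5.2 [0.5866 0.1133 0.3369] [ 3.100e-03 -9.690e-02  9.953e-01  1.000e-04] [ 0.3  0.2 -0.1] -0.00021897871456913313
2 -0.016 53 0.131 [-0.009  0.008]
2 -0.008 171 0.1333 [-0.015  0.014]
2 0.0 189 0.1325 [-0.015  0.015]
2 0.008 140 0.1314 [-0.015  0.014]
2 0.016 79 0.1297 [-0.009  0.009]
2 0.024 73 0.1273 [-0.007  0.006]
2 0.032 64 0.1261 [-0.006  0.006]
2 0.04 71 0.1251 [-0.006  0.006]
2 0.048 36 0.1239 [-0.006  0.006]
5 -0.016 35 0.1121 [-0.008  0.009]
5 -0.008 157 0.1133 [-0.015  0.014]
5 0.0 165 0.1148 [-0.015  0.015]
5 0.008 147 0.1161 [-0.015  0.014]
5 0.016 77 0.1165 [-0.009  0.008]
5 0.024 71 0.117 [-0.006  0.006]
5 0.032 76 0.1185 [-0.006  0.006]
5 0.04 65 0.1202 [-0.006  0.006]
```

View pics/wrist5.png

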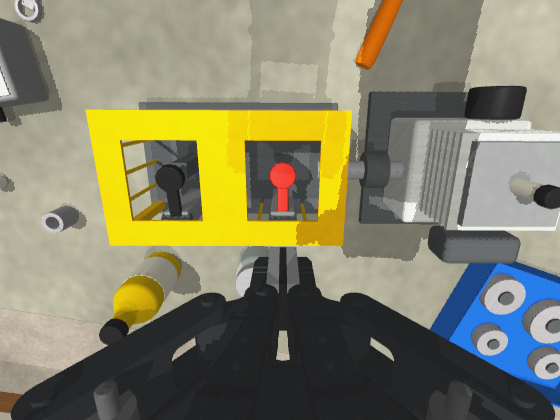

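View pics/scene5.png

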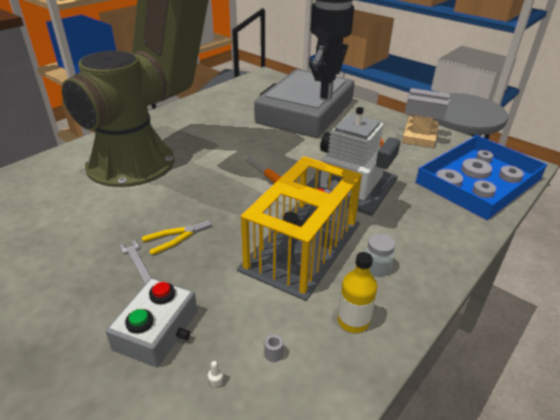

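The red pad now sits at z 0.115, 35 mm under the plate top, and its slope has changed by about 0.32 rad, so the brake is off. The black lever looks unchanged. Next I'll move over to the green button at about (0.552, -0.354).

```bash
python3 -m handwheel '[{"ax":0,"ay":0,"az":0,"x":0.0125,"y":-0.045,"z":0,"claw":-1},{"ax":0,"ay":0,"az":0,"x":0.025,"y":-0.09,"z":0,"claw":-1},{"ax":0,"ay":0,"az":0,"x":0.037,"y":-0.135,"z":0,"claw":-1},{"ax":0,"ay":0,"az":0,"x":0.05,"y":-0.18,"z":0,"claw":-1},{"ax":0,"ay":0,"az":0,"x":0.062,"y":-0.225,"z":0,"claw":-1},{"ax":0,"ay":0,"az":0,"x":0.074,"y":-0.27,"z":0,"claw":-1},{"ax":0,"ay":0,"az":0,"x":0.086,"y":-0.315,"z":0,"claw":-1},{"ax":0,"ay":0,"az":0,"x":0.099,"y":-0.36,"z":0,"claw":-1},{"ax":0,"ay":0,"az":0,"x":0.111,"y":-0.405,"z":0,"claw":-1},{"ax":0,"ay":0,"az":0,"x":0.1235,"y":-0.4515,"z":0,"claw":-1}]'
```

```text
time_s: 6.35
position: [0.5513, -0.3553, 0.3315]
tcp_rot: [-0.001, -0.097, 0.995, 0.001]
contact_force: [0.3, 0.0, 0.1]
width: -0.0002
```

```bash
python3 -m handwheel '[{"ax":0,"ay":0,"az":0,"x":0,"y":0,"z":0.04,"claw":-1},{"ax":0,"ay":0,"az":0,"x":0,"y":0,"z":0.08,"claw":-1},{"ax":0,"ay":0,"az":0,"x":0,"y":0,"z":0.08,"claw":-1},{"ax":0,"ay":0,"az":0,"x":0,"y":0,"z":0.08,"claw":-1}]'; python3 look.py 6 wrist scene
python3 - <<'E'
from h import *
for n in("wrist6","scene0","side0"):
    p,d,P,hsv=load(f"pics/{n}.npz"); h,s=hsv[...,0],hsv[...,1]
    for nm,hm in(("green",(h>45)&(h<80)),("red",(h<8)|(h>172))):
        m=(d>0)&hm&(s>120)&(abs(P[...,2]-.083)<.004)&(P[...,1]<-.2)
        q=P[m]
        if len(q)>5:
            c,r=cv2.minEnclosingCircle((q[:,:2]*1000).astype(np.float32)); print(n,nm,len(q),np.median(q,0).round(4),q.mean(0).round(4),np.round(c,1),round(r,1))
E
```

```text
time_s: 6.75
position: [0.5519, -0.3534, 0.2533]
tcp_rot: [-0.001, -0.097, 0.995, 0.0]
contact_force: [-0.4, 0.8, 0.4]
width: 0.0003
6.75 [ 0.5519 -0.3534  0.2533] [-6.000e-04 -9.700e-02  9.953e-01  5.000e-04] [-0.4  0.8  0.4] 0.00031108184200509884
wrist6 green 676 [ 0.5509 -0.3531  0.0832] [ 0.5511 -0.353   0.0831] [ 551.8 -352.9] 15.7
wrist6 red 703 [ 0.5287 -0.2876  0.0832] [ 0.5288 -0.2876  0.0831] [ 529.2 -286.8] 16.0
scene0 green 213 [ 0.5549 -0.3551  0.0825] [ 0.5546 -0.3547  0.0825] [ 552.9 -354. ] 16.1
scene0 red 181 [ 0.5317 -0.2878  0.0824] [ 0.5314 -0.2882  0.0824] [ 530.2 -287.8] 16.0
side0 green 137 [ 0.5485 -0.352   0.0815] [ 0.5492 -0.3519  0.0816] [ 549.8 -351.9] 15.2
side0 red 124 [ 0.526  -0.2858  0.0816] [ 0.5267 -0.2859  0.0815] [ 527.5 -285.7] 15.2
```

View pics/wrist6.png

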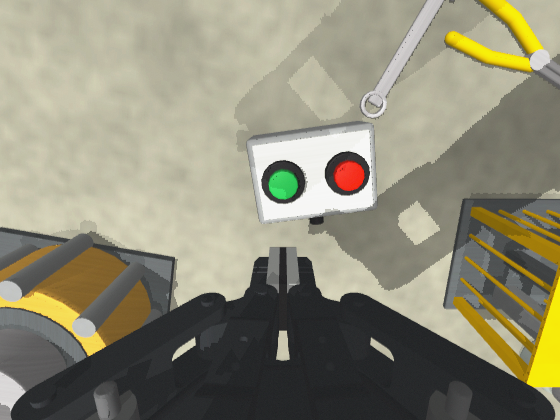

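The green button (px 284,183) is at (0.551, -0.353), radius 16 mm and 69 mm from the red one, and the TCP is right over it. I'll check clearance to the orange motor at the lower left.

```bash
python3 - <<'E'
from h import *
for n in("wrist6","side0"):
    p,d,P,hsv=load(f"pics/{n}.npz")
    for lo in(.05,.09,.12,.15,.2):
        m=(d>0)&(P[...,2]>lo)&(P[...,2]<lo+.04)&(P[...,1]<-.43)&(P[...,0]>.4)
        q=P[m]
        if len(q): print(n,lo,len(q),"min dist",np.percentile(np.hypot(q[:,0]-.551,q[:,1]+.353),1).round(3))
E
python3 -m handwheel '[{"ax":0,"ay":0,"az":0,"x":0,"y":0,"z":0.05,"claw":-1},{"ax":0,"ay":0,"az":0,"x":0,"y":0,"z":0.1,"claw":-1},{"ax":0,"ay":0,"az":0,"x":0,"y":0,"z":0.145,"claw":-1},{"ax":0,"ay":0,"az":0,"x":0,"y":0,"z":0.155,"claw":-1},{"ax":0,"ay":0,"az":0,"x":0,"y":0,"z":0.155,"claw":-1}]'
```

```text
wrist6 0.05 3306 min dist 0.237
wrist6 0.09 7341 min dist 0.237
wrist6 0.12 7113 min dist 0.238
wrist6 0.15 1849 min dist 0.3
side0 0.05 1125 min dist 0.235
side0 0.09 2837 min dist 0.235
side0 0.12 1885 min dist 0.236
side0 0.15 157 min dist 0.298
time_s: 7.35
position: [0.5523, -0.3537, 0.0992]
tcp_rot: [0.0, -0.097, 0.995, -0.0]
contact_force: [-0.4, 0.1, 0.6]
width: -0.0
```

```bash
python3 -m handwheel '[{"ax":0,"ay":0,"az":0,"x":0,"y":0,"z":0.01,"claw":-1},{"ax":0,"ay":0,"az":0,"x":0,"y":0,"z":0.015,"claw":-1},{"ax":0,"ay":0,"az":0,"x":0,"y":0,"z":0.019,"claw":-1},{"ax":0,"ay":0,"az":0,"x":0,"y":0,"z":0.022,"claw":-1},{"ax":0,"ay":0,"az":0,"x":0,"y":0,"z":0.022,"claw":-1},{"ax":0,"ay":0,"az":0,"x":0,"y":0,"z":0.022,"claw":-1}]'
```

```text
time_s: 7.95
position: [0.5525, -0.354, 0.0776]
tcp_rot: [0.001, -0.097, 0.995, -0.001]
contact_force: [1.4, 0.2, 5.3]
width: -0.0
```

```bash
python3 -m handwheel '[{"ax":0,"ay":0,"az":0,"x":0,"y":0,"z":0.002,"claw":-1},{"ax":0,"ay":0,"az":0,"x":0,"y":0,"z":0.003,"claw":-1},{"ax":0,"ay":0,"az":0,"x":0,"y":0,"z":0.003,"claw":-1}]'
```

```text
time_s: 8.25
position: [0.5527, -0.3542, 0.0772]
tcp_rot: [0.001, -0.097, 0.995, -0.001]
contact_force: [-8.8, 5.6, 27.5]
width: 0.0001
```

The button is on its stop at 27 N, well above the 5 N it needs. Letting it go and checking.

```bash
python3 -m handwheel '[{"ax":0,"ay":0,"az":0,"x":0,"y":0,"z":-0.01,"claw":-1},{"ax":0,"ay":0,"az":0,"x":0,"y":0,"z":-0.05,"claw":-1},{"ax":0,"ay":0,"az":0,"x":0,"y":0,"z":-0.1,"claw":-1},{"ax":0,"ay":0,"az":0,"x":0,"y":0,"z":-0.15,"claw":-1},{"ax":0,"ay":0,"az":0,"x":0,"y":0,"z":-0.18,"claw":-1},{"ax":0,"ay":0,"az":0,"x":0,"y":0,"z":-0.18,"claw":-1},{"ax":0,"ay":0,"az":0,"x":0,"y":0,"z":-0.18,"claw":-1}]'; python3 look.py 7 wrist scene side
python3 - <<'E'
from h import *
for n in("wrist6","wrist7"):
    p,d,P,hsv=load(f"pics/{n}.npz"); h,s=hsv[...,0],hsv[...,1]
    for nm,hm in(("green",(h>45)&(h<80)),("red",(h<8)|(h>172))):
        m=(d>0)&hm&(s>120)&(abs(P[...,2]-.083)<.008)&(P[...,1]<-.2)
        print(n,nm,np.median(P[m],0).round(4))
for n in("side0","side5","side7"):
    p,d,P,hsv=load(f"pics/{n}.npz"); h,s=hsv[...,0],hsv[...,1]
    m=(d>0)&((h<8)|(h>172))&(s>150)&(np.linalg.norm(P[...,:2]-[.586,.113],axis=2)<.03)&(P[...,2]<.145)
    print(n,"redpad",m.sum(),np.median(P[m],0).round(4))
    m=(d>0)&(hsv[...,2]<60)&(np.linalg.norm(P[...,:2]-[.61,-.014],axis=2)<.016)&(P[...,2]>.1)
    print(n,"blackpad",m.sum(),np.median(P[m],0).round(4))
a,b=cv2.imread("pics/side0.png"),cv2.imread("pics/side7.png")
cv2.imwrite("pics/d.png",np.vstack([cv2.resize(b,(400,300)),cv2.resize(cv2.absdiff(a,b)*3,(400,300))]))
E
```

```text
time_s: 8.95
position: [0.5518, -0.3536, 0.2534]
tcp_rot: [0.0, -0.097, 0.995, -0.0]
contact_force: [0.6, 0.5, -0.7]
width: 0.0004
8.95 [ 0.5518 -0.3536  0.2534] [ 1.000e-04 -9.690e-02  9.953e-01 -2.000e-04] [ 0.6  0.5 -0.7] 0.0003825782118216225
wrist6 green [ 0.5507 -0.3531  0.0832]
wrist6 red [ 0.5284 -0.288   0.0831]
wrist7 green [ 0.5509 -0.3533  0.0832]
wrist7 red [ 0.5284 -0.2878  0.0831]
side0 redpad 88 [0.5855 0.1128 0.1301]
side0 blackpad 0 [nan nan nan]
side5 redpad 62 [0.5927 0.1161 0.1144]
side5 blackpad 0 [nan nan nan]
side7 redpad 43 [0.5955 0.117  0.1141]
side7 blackpad 0 [nan nan nan]
  return _methods._mean(a, axis=axis, dtype=dtype,
  ret = um.true_divide(
```

View pics/d.png

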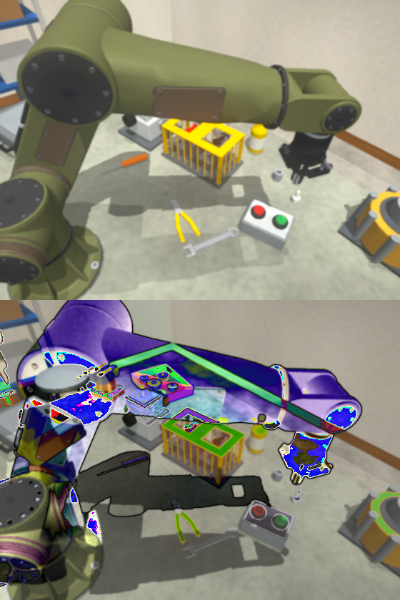

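The robot is clear of everything, the red pad is still down at z 0.114, the green button has sprung back to its original height and the bench items haven't moved. Handing in.

```bash
python3 -c "
from cell import ticket; print(ticket.job_done())"
```

```text
the job is handed in; nothing more can be done
None
```

I pressed the red brake-release lever down onto its stop through the window beside the engine. Then I came out, pressed the green button fully in and let it go. I handed the job in after about 9 s of robot time.

- **Red lever:** it took 23 N against the stop. Afterwards the pad lay at z = 0.115 m, 35 mm under the guard's top, and its slope had changed by about 0.32 rad. After the button press it was still down, at 0.114 m.
- **Green button:** it took 27 N at a tip height of 0.077 m, well over the 5 N it needs. It then sprang back to its original height.
- **Guard:** I saw no sign of contact, and the fingers had about 20 mm of room on each side.
- **Left alone:** the red button's height did not change. The pictures showed no bench item moved.
- **Checks that failed:** the colour-and-depth check on the black pad found no pixels, so I judged the black lever unpressed only from the wrist pictures before and after. My first two move commands were refused because they left keys out of the rows; nothing moved.

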